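# Restart the parts dryer and hold its starter dial

## Task

The bench-top parts dryer has tripped. Reset its door switch by pulling the drop-down door all the way down to its stop and then pushing it fully shut; only then turn the red spring-return dial on its roof clockwise, past the first two clicks, to the third one (the orange mark), not short of it or beyond it. Finish while still gripping or pushing the dial and holding it at that third click, since it springs back when let go; the door stays shut, and the things standing and lying around the dryer are left where they are.

Things in the scene. Friction and masses are not known exactly. Their poses are not given: they have to be found in the camera images.
- dryer: Fixed blue sheet-metal dryer, 240 deep (x) x 320 wide (y) x 165 mm high, on the bench. Origin: on the bench below the middle of its front face; its x points into the machine (front faces its -x), y to its left, z up. Door at x = 0; flat roof at z = 165 mm.
- door (a joint): Drop-down door hinged along its bottom edge, in rad: 0 = fully shut (hard stop), grows as it comes down towards the robot, 1.20 = fully down (hard stop; the door stays tilted, not level). May start slightly ajar. A friction hinge (about 0.3 N m) keeps it at any angle; 0.35 kg. Grey panel 300 wide, 115 high, 12 mm thick.
- door_handle (a point): Middle of the door's handle: a round steel bar, 12 mm diameter, 170 mm long, parallel to the hinge (along the dryer's y), on two stems at its ends. Shut, it stands 50 mm in front of the dryer's front face, 180 mm above the bench and 15 mm above the roof, clear of the panel (whose top edge is at 155 mm), so it can be pinched across from above and swung down and up with the fingers tilting less than the door. The point's axes turn with the door and match the dryer's when shut.
- door_hinge (a point): Middle of the door's hinge line, at the dryer's front face, 40 mm above the bench; the hinge runs along the dryer's y. With the door shut the handle is 50 mm in front of and 140 mm above this point; it swings about it on a 149 mm radius.
- pod: Fixed black control pod on the dryer's roof, 100 x 100 x 20 mm; origin under its centre, on the roof. Its place and yaw on the roof vary. Three white dots (rest, first, second click) and a larger orange dot (third click) on its top, 42 mm from the dial's axis, which is the pod's z through its centre.
- dial (a joint): Dial, in rad: 0 = rest, grows clockwise seen from above. Clicks at 0.36, 0.72 and 1.08 rad (the third, orange mark); end stop at 1.40. A spring of 0.05 N m at rest, rising to about 0.10 N m at the third click, returns it all the way to 0 whenever it is let go; no click holds it. The clicks add a ripple of 0.03 N m.
- dial_wing: Red upright wing of the dial, 52 long (its x) x 14 thick (its y) x 34 mm high (its z), to be pinched across its thickness from above; it stands on a 60 mm grey disc. Origin: on the dial's axis at the wing's foot, 28.5 mm above the roof; its top is 34 mm higher. A white line near the -x end of its top is the pointer; at rest its axes match the pod's (pointer towards the pod's -x), and it turns with the dial.
- spray_can: Bystander: yellow upright can, 58 mm diameter, 170 high; origin under its centre. Beside the dryer.
- carton: Bystander: cardboard box 90 x 70 x 80 mm high; origin under its centre. Beside the dryer.
- jar: Bystander: jar with green lid, 52 mm diameter, 60 high, standing behind the pod on the dryer's roof; origin under its centre.
- wrench: Bystander: steel wrench 170 mm long lying on the bench to the right of the door; its x runs along it.

How it is judged:
On the way, in this order (a step that is already met when the one before it is completed fails the run):
1. the door is pulled fully down while the dial rests (value of joint door above 1.08 rad and value of joint dial below 0.15 rad), for 0.1 s.
2. the door is pushed fully shut while the dial still rests (value of joint door below 0.05 rad and value of joint dial below 0.15 rad), for 0.1 s.
3. the dial is turned to its third click (value of joint dial between 0.95 and 1.21 rad and value of joint door below 0.05 rad), for 0.2 s.
At the end, for the whole second after the job is handed in: The robot still holds the dial (its fingers press on the wing with more than 0.5 N) steady between 0.95 and 1.21 rad (third click is 1.08), the door is shut (under 0.05 rad), and each bystander is within 30 mm of its start and upright (all of step 3 and contact force between the fingers and dial_wing above 0.5 N and velocity of joint dial between -0.1 and 0.1 rad/s and not (distance of any of spray_can, carton, jar, wrench from where it was at the start of the episode above 0.03 m or angle between any of spray_can, carton, jar's own z axis and vertical above 0.5 rad)); the arm keeps its last pose, push and grip.
It fails at once if a bystander is moved by more than 30 mm or tipped over (distance of any of spray_can, carton, jar, wrench from where it was at the start of the episode above 0.03 m or angle between any of spray_can, carton, jar's own z axis and vertical above 0.5 rad).
It also fails if it takes over 48 s, if anything falls off the work surface, if the arm or the gripper's body presses on something with over 40 N, if the wrist force passes 120 N, or if a joint passes its speed limit or range.

## Robot

A 7-joint arm with a two-finger parallel gripper is mounted at the origin on the work surface. World frame = base frame: x ahead of the robot, y to its left, z up, the work surface at z = 0. Lengths are in m, angles in rad, forces in N, time in s.
With the tool pointing down it reaches from about 0.4 to 0.85 m from the base axis. Payload 4.5 kg.
Tool frame: the origin (TCP) lies at the very end of the fingers, on their centre line; the grasp point (between the pads) lies 19 mm behind it (bot.hold_point_z is the distance from the TCP to the grasp point, in m); z points along the fingers, y is the direction in which the jaws open and shut (so a half turn about z gives the same grasp; the last joint's range is limited). The gripper opens to 88 mm and grips with 3 to 60 N. Pads are 18 mm wide; open, the fingers measure 123 mm over their backs; the gripper's body (75 mm by 187 mm) begins 45 mm behind the grasp point.
Start: joints at [-1.101, 0.689, -0.195, 1.565, 0.157, 0.902, -0.215], TCP at [0.264, 0.567, 0.203] pointing down, gripper open.
Joint ranges: [-3.01, 3.01], [-0.46, 2.08], [-1.47, 1.51], [0.13, 2.56], [-1, 4.14], [0.04, 2.09], [-2.66, 2.66]. Speed limits (rad/s): [2.57, 2.57, 3.14, 3.14, 3.14, 3.14, 3.14].

## Interface

Orientations are given as a unit quaternion [w, x, y, z].
In Python, from workcell import bot gives the robot as it stands.
- The arm moves only by the tool arm_command, never from a script. Its argument "targets" is a list of rows, each an object of numbers: "x", "y", "z": the shift along the tool's x, y, z in units of 60 mm (1.0 is 60 mm); "rx", "ry", "rz": the turn, a rotation vector about the tool's x, y, z in degrees. A call has exactly 8 rows; each row is the pose to reach, as a shift and turn from the pose measured when the call began, along the tool's axes at that moment; what a row does not reach only later rows make up. A row lasts 1/8 s, in which the tool goes at most 62.5 mm and 10.7 degrees, less where a joint would pass 70% of its speed; a pose out of reach is approached as far as the arm can. A call with a gripper value outside its range is refused whole. "claw" is the finger opening in mm, from 0 to 88.1, set as the call begins (left out, the last holds). The fingers move at their own pace and stop on an object; "force" is the grip in N (left out, the last holds). Time passes only in rows, so rows that repeat a pose let the fingers close, or fill a call up. It gives the time, the measured TCP pose, the force and the opening at its end, in the units of the state.
- bot.state(): the state, without advancing time (a new reading comes with each control period).
- bot.grab_frame(name): name is "scene" or "top"; returns a dict with "image" (384x512x3 uint8, red, green, blue), "fov_y" (degrees; the focal length in pixels is half the picture's height over the tangent of half this angle, whatever the lens; pixels are square), "cx", "cy" (the principal point, pixels), "pose" (4x4, takes a point from camera to world coordinates). Camera axes: x right, y down, z forward; pixel columns grow to the right and rows downward; lengths in m; the calibration is good to about 2 mm. A picture is of the moment at which its call begins. There is no depth.
- bot.hand_in(): hands the job in, once; it reports no verdict.
The state is a dict: "t": time; "joints": joint angles; "joint_velocities": joint speeds; "joint_efforts": joint torques, N m; "tool_pos": TCP position; "eef_rot": TCP orientation; "force": force on the tool from outside, world axes, zero at the start; "ft_torque": the same for the moment, N m; "finger_gap": opening from 0.0 (shut) to 1.0 (fully open).
Only numpy, scipy, OpenCV 4.12 (cv2) and the standard library are available. Lean on these libraries where they do the work, as an engineer would, in place of code of your own. Each camera call takes 0.05 s, during which the arm holds its last target. There are 200 camera calls.

## Working session

There is one attempt and no reset: what is moved stays moved. The work goes in short steps, Python scripts to look and compute and a tool call to move; the robot and the scene stay as the last step left them, time stands still between calls to the robot, and variables do not carry over. Pictures are saved under pics/ and viewed, about 8 in all and at most 12, crops included, and the job is handed in when it is done.

Besides the shell and the picture viewer there is one more tool, called after "Request:" in YAML: its name, and indented under it one key for each argument. arm_command: Moves the arm, as the interface text tells. Its arguments: {"type":"object","properties":{"targets":{"type":"array"},"claw":{"type":"number"},"force":{"type":"number"}},"required":["targets"]}

```bash
mkdir -p pics; ls; python3 - <<'E'
from workcell import bot
import cv2,numpy as np,json
print({k:np.round(v,3).tolist() for k,v in bot.state().items()}, bot.hold_point_z)
ims=[]
for n in("scene","top"):
    f=bot.grab_frame(n); cv2.imwrite(f"pics/{n}0.png",f["image"][:,:,::-1])
    print(n,f["fov_y"],f["cx"],f["cy"],np.round(f["pose"],4).tolist(), [k for k in f])
    np.savez(f"{n}0.npz",**f)
E
```

```text
pics
{'t': 0.0, 'joints': [-1.101, 0.69, -0.195, 1.566, 0.157, 0.902, -0.215], 'joint_velocities': [-0.002, 0.0, 0.002, 0.0, 0.001, 0.001, -0.001], 'joint_efforts': [-0.0, -52.756, -1.267, -15.343, -0.053, 0.007, 0.0], 'tool_pos': [0.264, 0.566, 0.202], 'eef_rot': [-0.0, 0.216, 0.976, -0.001], 'force': [-0.007, 0.196, -0.207], 'ft_torque': [-0.013, -0.021, 0.018], 'finger_gap': 1.001} 0.0187
scene 55.08672237090201 251.95028142972666 187.66277338810696 [[-0.9992, 0.0359, -0.0165, 0.6388], [0.0392, 0.8498, -0.5257, 0.4556], [-0.0049, -0.5259, -0.8505, 0.8422], [0.0, 0.0, 0.0, 1.0]] ['image', 'fov_y', 'cx', 'cy', 'pose']
top 50.40818747016308 255.7492225491201 190.42270434499696 [[0.0298, -0.9967, 0.0749, 0.5517], [-0.9995, -0.0304, -0.0071, 0.0355], [0.0093, -0.0746, -0.9972, 1.1551], [0.0, 0.0, 0.0, 1.0]] ['image', 'fov_y', 'cx', 'cy', 'pose']
```

View pics/scene0.png

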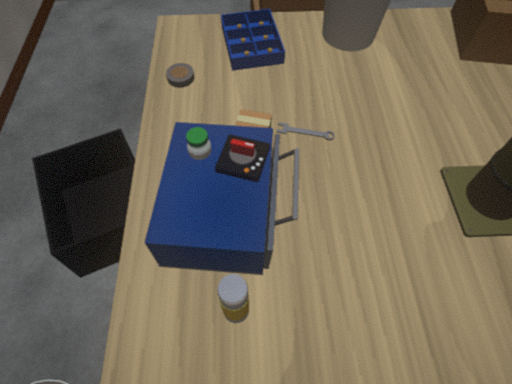

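View pics/top0.png

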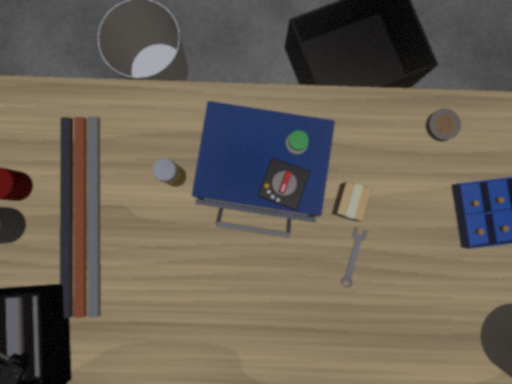

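The scene picture shows the dryer with its door slightly ajar (handle bar from (297,150) to (296,219)), the pod at about (244,157), the jar at (198,142) and the can at (234,297). In the top picture the roof corners are near (209,102), (334,121), (323,216) and (194,197), and the dial is at (287,182). I'll enlarge both.

```bash
python3 - <<'E'
import cv2
a=cv2.imread("pics/top0.png")[92:242,180:380]; b=cv2.imread("pics/scene0.png")[110:260,145:345]
cv2.imwrite("pics/topc.png",cv2.resize(a,None,fx=4,fy=4,interpolation=cv2.INTER_CUBIC))
cv2.imwrite("pics/scenec.png",cv2.resize(b,None,fx=4,fy=4,interpolation=cv2.INTER_CUBIC))
E
```

```text
(no output)
```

View pics/topc.png

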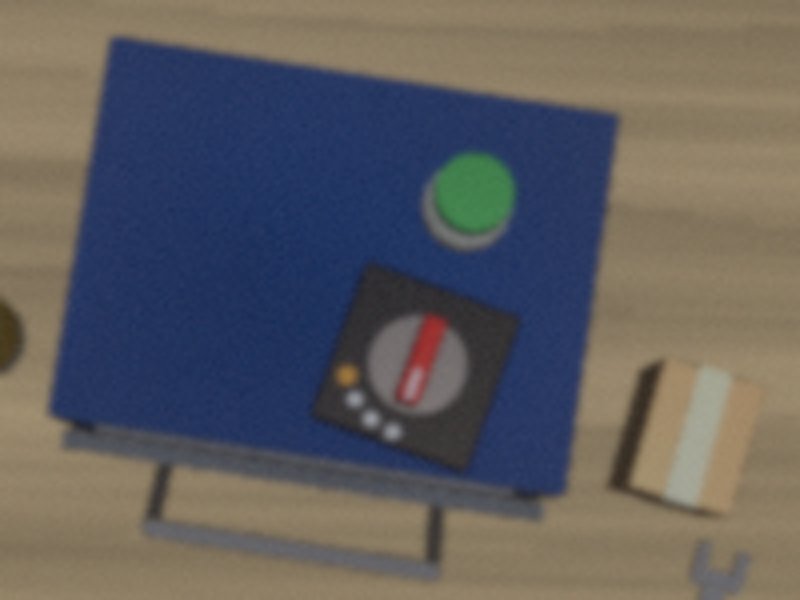

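View pics/scenec.png

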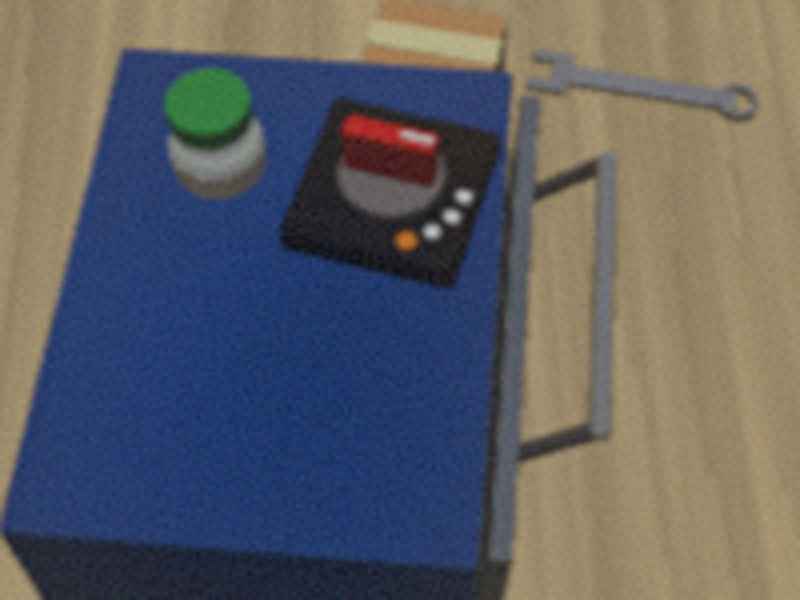

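Both crops are clear: roof corners, handle ends, pod corners and dots are readable. The pointer aims at the first white dot, so the dial is at rest. I'll fit the dryer, door and pod poses jointly.

```bash
cat > h.py <<'E'
import numpy as np
from scipy.optimize import least_squares
from scipy.spatial.transform import Rotation as R
def proj(f,P):
    q=(np.asarray(P)-f["pose"][:3,3])@f["pose"][:3,:3]
    F=192/np.tan(np.radians(float(f["fov_y"]))/2)
    return np.c_[F*q[:,0]/q[:,2]+f["cx"],F*q[:,1]/q[:,2]+f["cy"]]
def Rz(a): return R.from_euler('z',a).as_matrix()
def handle(p,th,y=0):  # dryer pose p=(x,y,yaw); rotation about hinge
    d=np.array([-.05*np.cos(th)-.14*np.sin(th),y,.04+.14*np.cos(th)-.05*np.sin(th)])
    return Rz(p[2])@d+[p[0],p[1],0]
def pts(v):
    x,y,a,th,px,py,pa=v; D=Rz(a);o=np.array([x,y,0])
    roof=[(.24,.16,.165),(.24,-.16,.165),(0,-.16,.165),(0,.16,.165)]
    P=[o+D@q for q in roof]+[handle(v,th,.085),handle(v,th,-.085)]
    c=np.array([px,py,.165]);W=Rz(pa)
    P+=[c+W@np.array(q) for q in [(.05,.05,.02),(.05,-.05,.02),(-.05,-.05,.02),(-.05,.05,.02)]]
    P+=[c+W@np.array([-.042*np.cos(k),.042*np.sin(k),.02]) for k in (0,.36,.72,1.08)]
    return np.array(P)
E
python3 - <<'E'
from h import *
T=np.load("top0.npz");S=np.load("scene0.npz")
t=np.array([(113,38),(619,115),(565,494),(52,413),(147,527),(438,571),(368,263),(520,320),(466,470),(314,415),(392,432),(370,418),(355,398),(346,375)])
s=np.array([(5,535),(123,50),(511,73),(478,568),(598,432),(605,160),(283,242),(338,98),(500,135),(452,287),(465,197),(452,216),(432,231),(406,240)])
t=(t+.5)/4-.5+[180,92]; s=(s+.5)/4-.5+[145,110]
def r(v): P=pts(v); return np.r_[proj(T,P)-t,proj(S,P)-s].ravel()
o=least_squares(r,[.55,.05,0,.1,.6,0,0],loss='soft_l1')
print(np.round(o.x,4)); print(np.round(r(o.x).reshape(2,-1,2),1).tolist())
np.save("v.npy",o.x); v=o.x
for th in (0,v[3],.4,.8,1.2): print(th,np.round(handle(v,th),3))
E
```

```text
[ 0.5877  0.0268 -0.1213  0.0364  0.6438 -0.0372 -0.3246]
[[[-1.3, -0.7], [0.2, -0.5], [0.3, 1.0], [-1.8, 1.4], [0.9, 0.1], [-1.3, -0.2], [-0.5, -0.8], [0.6, -0.6], [-0.1, 1.0], [-1.5, 0.2], [-0.1, 0.1], [-0.1, 0.4], [-0.3, 0.5], [-0.0, 0.2]], [[-2.2, -0.5], [-0.8, -0.9], [0.6, -0.8], [0.4, 0.4], [0.1, -0.9], [-0.0, 0.3], [-1.7, -2.7], [-1.0, -0.9], [0.4, -0.7], [0.4, -3.2], [-0.2, 0.2], [0.0, 0.4], [-0.0, 0.5], [0.1, 0.5]]]
0 [0.538 0.033 0.18 ]
0.03641923817109699 [0.533 0.033 0.178]
0.4 [0.488 0.039 0.149]
0.8 [0.453 0.043 0.102]
1.2 [0.44  0.045 0.044]
```

```bash
cat >> h.py <<'E'
v=np.load("v.npy")
def q2R(q): return R.from_quat(np.roll(q,-1))
def target(yaw,phi=0):   # tool y at world yaw; tilt phi: body leans towards tool -y side
    y=np.array([np.cos(yaw),np.sin(yaw),0]);z=np.array([0,0,-1.])
    z2=z*np.cos(phi)+y*np.sin(phi); y2=y*np.cos(phi)-z*np.sin(phi)
    return R.from_matrix(np.c_[np.cross(y2,z2),y2,z2])
def cmd(st,pos,Rt):
    R0=q2R(st["eef_rot"]); return np.round(np.r_[R0.inv().apply(np.array(pos)-st["tool_pos"])/.06,(R0.inv()*Rt).as_rotvec(degrees=True)],2).tolist()
def show(st): print("t",round(st["t"],2),np.round(st["tool_pos"],4),"R",np.round(q2R(st["eef_rot"]).as_matrix(),3).tolist(),"F",np.round(st["force"],1),"gap",round(st["finger_gap"],3),"j",np.round(st["joints"],2))
E
python3 - <<'E'
from h import *
from workcell import bot
st=bot.state()
g=handle(v,v[3],.04); print(g)
p=g+[0,0,.085]   # TCP above
print(cmd(st,p,target(v[2])))
print(cmd(st,p,target(v[2],.2)))
E
```

```text
[0.53785689 0.07313882 0.17808661]
[-7.61, -5.52, -1.01, -0.08, 0.06, 71.99]
[-7.61, -5.52, -1.01, -9.98, -7.13, 71.74]
```

Request:
arm_command:
  targets:
    - {"x":-0.76,"y":-0.55,"z":-0.3,"rz":7}
    - {"x":-1.52,"y":-1.1,"z":-0.6,"rz":14}
    - {"x":-2.28,"y":-1.66,"z":-0.9,"rz":21}
    - {"x":-3.04,"y":-2.2,"z":-1,"rz":28}
    - {"x":-3.8,"y":-2.76,"z":-1,"rz":36}
    - {"x":-4.57,"y":-3.3,"z":-1,"rz":43}
    - {"x":-5.3,"y":-3.86,"z":-1,"rz":50}
    - {"x":-6.09,"y":-4.4,"z":-1,"rz":57}
  claw: 50
  force: 15

```text
invalid input
```

```bash
python3 - <<'E'
from h import *
from workcell import bot
st=bot.state(); show(st)
g=handle(v,v[3],.04)
print(cmd(st,g+[0,0,.085],target(v[2])))
E
```

```text
t 0.1 [0.2636 0.566  0.202 ] R [[-0.907, 0.422, -0.001], [0.422, 0.907, -0.001], [-0.0, -0.002, -1.0]] F [-0.4  0.1 -0.3] gap 0.999 j [-1.1   0.69 -0.19  1.57  0.16  0.9  -0.22]
[-7.61, -5.52, -1.01, -0.08, 0.06, 71.99]
```

Request:
arm_command:
  targets:
    - {"x":-0.76,"y":-0.55,"z":-0.3,"rx":0,"ry":0,"rz":7}
    - {"x":-1.52,"y":-1.1,"z":-0.6,"rx":0,"ry":0,"rz":14}
    - {"x":-2.28,"y":-1.66,"z":-0.9,"rx":0,"ry":0,"rz":21}
    - {"x":-3.04,"y":-2.2,"z":-1,"rx":0,"ry":0,"rz":28}
    - {"x":-3.8,"y":-2.76,"z":-1,"rx":0,"ry":0,"rz":36}
    - {"x":-4.57,"y":-3.3,"z":-1,"rx":0,"ry":0,"rz":43}
    - {"x":-5.3,"y":-3.86,"z":-1,"rx":0,"ry":0,"rz":50}
    - {"x":-6.09,"y":-4.4,"z":-1,"rx":0,"ry":0,"rz":57}
  claw: 50
  force: 15

```text
t: 1.1
tool_pos: [0.4837, 0.171, 0.2623]
eef_rot: [0.0, 0.657, 0.754, -0.001]
force: [0.5, 0.5, -0.1]
finger_gap: 0.573
```

```bash
python3 - <<'E'
from h import *
from workcell import bot
st=bot.state(); show(st)
g=handle(v,v[3],.04)
print(cmd(st,g+[0,0,.085],target(v[2])))
E
```

```text
t 1.1 [0.4837 0.171  0.2623] R [[-0.136, 0.991, -0.001], [0.991, 0.136, -0.001], [-0.001, -0.001, -1.0]] F [ 0.5  0.5 -0.1] gap 0.573 j [-0.48  0.46  0.07  1.83 -0.04  0.85 -0.25]
[-1.74, 0.67, -0.01, -0.06, 0.09, 14.79]
```

Request:
arm_command:
  targets:
    - {"x":-0.8,"y":0.3,"z":0,"rx":0,"ry":0,"rz":7}
    - {"x":-1.74,"y":0.67,"z":0,"rx":0,"ry":0,"rz":14.8}
    - {"x":-1.74,"y":0.67,"z":0,"rx":0,"ry":0,"rz":14.8}
    - {"x":-1.74,"y":0.67,"z":0.4,"rx":0,"ry":0,"rz":14.8}
    - {"x":-1.74,"y":0.67,"z":0.8,"rx":0,"ry":0,"rz":14.8}
    - {"x":-1.74,"y":0.67,"z":1.2,"rx":0,"ry":0,"rz":14.8}
    - {"x":-1.74,"y":0.67,"z":1.66,"rx":0,"ry":0,"rz":14.8}
    - {"x":-1.74,"y":0.67,"z":1.66,"rx":0,"ry":0,"rz":14.8}
  claw: 36

```text
t: 2.1
tool_pos: [0.5354, 0.0738, 0.1611]
eef_rot: [-0.001, 0.748, 0.664, -0.003]
force: [0.1, 0.4, 0.1]
finger_gap: 0.405
```

```bash
python3 - <<'E'
from h import *
from workcell import bot
import cv2
st=bot.state(); show(st)
print(handle(v,v[3],.04))
f=bot.grab_frame("scene"); cv2.imwrite("pics/s2.png",cv2.resize(f["image"][100:260,145:345,::-1],None,fx=3,fy=3,interpolation=cv2.INTER_CUBIC))
E
```

```text
t 2.1 [0.5354 0.0738 0.1611] R [[0.119, 0.993, -0.006], [0.993, -0.119, -0.002], [-0.002, -0.006, -1.0]] F [0.1 0.4 0.1] gap 0.405 j [-0.29  0.64  0.11  1.87 -0.11  0.64 -0.23]
[0.53785689 0.07313882 0.17808661]
```

View pics/s2.png

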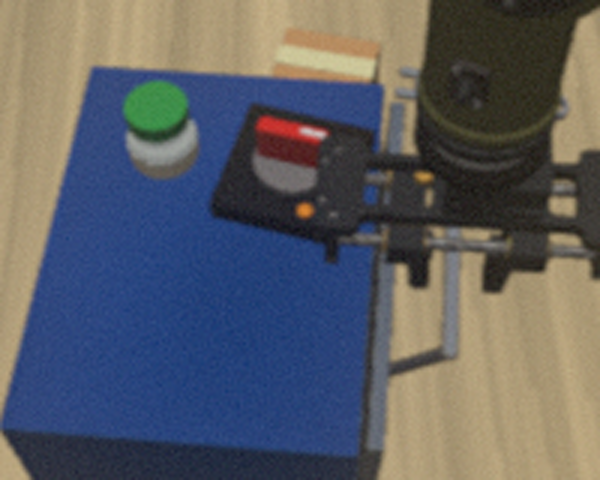

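The picture shows the fingers at about (408,270) and (493,280), straddling the bar at about x=453. The dial, pod and jar are clear. I'll close the gripper.

Request:
arm_command:
  targets:
    - {"x":0,"y":0,"z":0,"rx":0,"ry":0,"rz":0}
    - {"x":0,"y":0,"z":0,"rx":0,"ry":0,"rz":0}
    - {"x":0,"y":0,"z":0,"rx":0,"ry":0,"rz":0}
    - {"x":0,"y":0,"z":0,"rx":0,"ry":0,"rz":0}
    - {"x":0,"y":0,"z":0,"rx":0,"ry":0,"rz":0}
    - {"x":0,"y":0,"z":0,"rx":0,"ry":0,"rz":0}
    - {"x":0,"y":0,"z":0,"rx":0,"ry":0,"rz":0}
    - {"x":0,"y":0,"z":0,"rx":0,"ry":0,"rz":0}
  claw: 0
  force: 20

```text
t: 3.15
tool_pos: [0.5367, 0.0737, 0.1624]
eef_rot: [-0.001, 0.748, 0.663, -0.002]
force: [-0.0, 0.4, -0.6]
finger_gap: 0.007
```

```bash
python3 - <<'E'
from h import *
from workcell import bot
st=bot.state(); show(st)
g=np.array(st["tool_pos"])-.0187*q2R(st["eef_rot"]).as_matrix()[:,2]
d=Rz(-v[2])@(g-[v[0],v[1],0]); print("grasp in dryer",d)
# compare with circle: theta from horizontal position
from scipy.optimize import brentq
th0=brentq(lambda t: -.05*np.cos(t)-.14*np.sin(t)-d[0],-.3,.5); print("theta",th0,handle(v,th0,d[1])-g)
off=R.from_matrix(Rz(v[2])).apply([0,0,0])
def wp(th): 
    phi=.4*th; Rt=target(v[2],phi); return handle(v,th,d[1])+.0187*Rt.as_matrix()[:,2],Rt
for th in np.linspace(.04,.64,9)[1:]: print(round(th,2),cmd(st,*wp(th)))
E
```

```text
t 3.15 [0.5367 0.0737 0.1624] R [[0.12, 0.993, -0.003], [0.993, -0.12, -0.001], [-0.002, -0.003, -1.0]] F [-0.   0.4 -0.6] gap 0.007 j [-0.29  0.64  0.12  1.87 -0.11  0.64 -0.23]
grasp in dryer [-0.05618334  0.04045801  0.18107299]
theta 0.04453558439488833 [-2.22044605e-16  1.38777878e-17 -3.43785445e-03]
0.12 [0.0, -0.14, 0.13, -2.82, 0.1, 0.07]
0.19 [0.0, -0.3, 0.22, -4.54, 0.1, 0.07]
0.26 [0.0, -0.44, 0.32, -6.26, 0.1, 0.07]
0.34 [0.0, -0.58, 0.43, -7.98, 0.1, 0.07]
0.42 [0.0, -0.71, 0.55, -9.7, 0.09, 0.08]
0.49 [0.0, -0.83, 0.68, -11.42, 0.09, 0.08]
0.57 [0.0, -0.94, 0.82, -13.14, 0.09, 0.08]
0.64 [0.0, -1.04, 0.97, -14.85, 0.09, 0.08]
```

The gap is 0.007, so the fingers closed fully and missed the 12 mm bar. I'll look again.

```bash
python3 - <<'E'
from h import *
from workcell import bot
import cv2
st=bot.state(); ims=[]
for n,(r,c) in {"scene":(110,200),"top":(140,200)}.items():
    f=bot.grab_frame(n); np.savez(n+"1.npz",**f)
    print(n,proj(f,[st["tool_pos"],handle(v,v[3],.085),handle(v,v[3],-.085),handle(v,v[3],.04)]).round(1).tolist())
    ims.append(cv2.resize(f["image"][r:r+120,c:c+130,::-1],None,fx=3,fy=4,interpolation=cv2.INTER_CUBIC))
cv2.imwrite("pics/m3.png",np.hstack(ims))
E
```

```text
scene [[294.6, 201.5], [294.2, 216.8], [295.9, 149.9], [294.7, 197.6]]
top [[236.0, 226.7], [217.3, 223.5], [287.8, 234.2], [236.0, 226.3]]
```

View pics/m3.png

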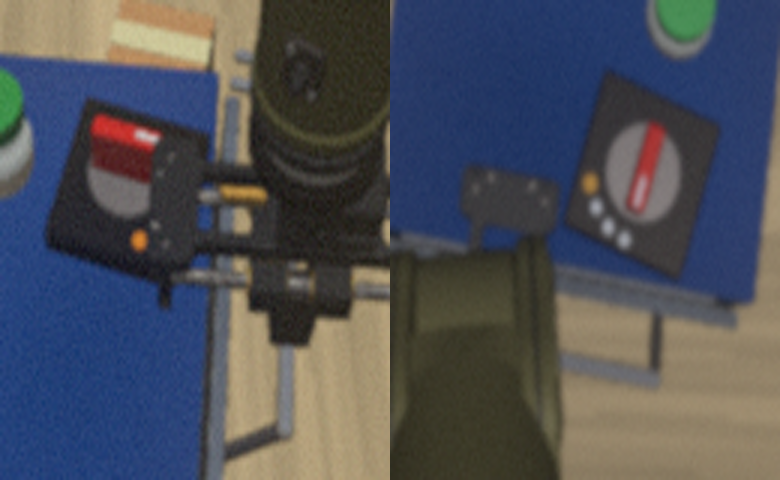

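The closed fingertips end at crop (290,345), which is px (296.5,196). That is about 5 px above the projected TCP, and the bar runs on from directly beneath them. The tips may really sit on top of the bar, higher than the reported z implies. I'll press down gently to test it.

Request:
arm_command:
  targets:
    - {"x":0,"y":0,"z":0.02,"rx":0,"ry":0,"rz":0}
    - {"x":0,"y":0,"z":0.04,"rx":0,"ry":0,"rz":0}
    - {"x":0,"y":0,"z":0.06,"rx":0,"ry":0,"rz":0}
    - {"x":0,"y":0,"z":0.08,"rx":0,"ry":0,"rz":0}
    - {"x":0,"y":0,"z":0.1,"rx":0,"ry":0,"rz":0}
    - {"x":0,"y":0,"z":0.1,"rx":0,"ry":0,"rz":0}
    - {"x":0,"y":0,"z":0.1,"rx":0,"ry":0,"rz":0}
    - {"x":0,"y":0,"z":0.1,"rx":0,"ry":0,"rz":0}

```text
t: 4.25
tool_pos: [0.5368, 0.0737, 0.1564]
eef_rot: [-0.001, 0.748, 0.663, -0.002]
force: [-0.5, -1.4, 0.5]
finger_gap: -0.001
```

```bash
python3 - <<'E'
from h import *
from workcell import bot
import cv2
st=bot.state(); show(st)
f=bot.grab_frame("scene"); np.savez("scene2.npz",**f)
print(proj(f,[st["tool_pos"]]))
T=np.load("top0.npz"); print(proj(T,[[.264,.567,.203],[.264,.567,.225]]),proj(np.load("scene0.npz"),[[.264,.567,.203]]))
E
```

```text
t 4.25 [0.5368 0.0737 0.1564] R [[0.12, 0.993, -0.003], [0.993, -0.12, -0.001], [-0.002, -0.003, -1.0]] F [-0.5 -1.4  0.5] gap -0.001 j [-0.29  0.65  0.11  1.87 -0.11  0.63 -0.23]
[[294.28918214 202.86971992]]
[[ 13.50755386 341.26637001]
 [  7.70974176 344.19218534]] [[538.24852745 500.44987315]]
```

```bash
python3 - <<'E'
from h import *
import cv2
A=np.load("scene1.npz")["image"];B=np.load("scene2.npz")["image"]
c=lambda im:cv2.convertScaleAbs(cv2.resize(im[165:225,265:325,::-1],None,fx=6.6,fy=9,interpolation=cv2.INTER_CUBIC),alpha=2.2,beta=10)
cv2.imwrite("pics/tip.png",np.hstack([c(A),c(B)]))
E
```

```text
(no output)
```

View pics/tip.png

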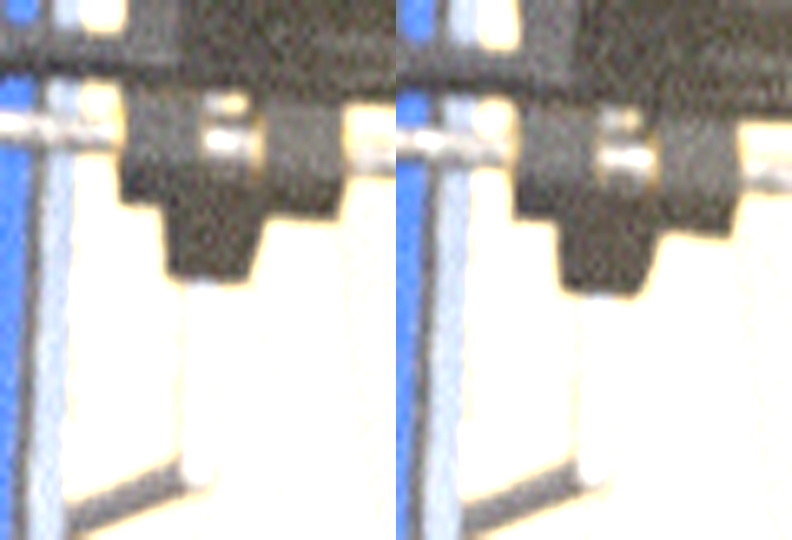

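The fingertips at px (296.7,197.7) still hide the bar from above and the bar did not move. The tips are therefore really above the bar, and the reported z looks about 30 mm too low compared with the cameras. I'll open, go 30 mm lower (the gap to the panel is wide enough), then close.

Request:
arm_command:
  targets:
    - {"x":0,"y":0.05,"z":0,"rx":0,"ry":0,"rz":0}
    - {"x":0,"y":0.05,"z":0,"rx":0,"ry":0,"rz":0}
    - {"x":0,"y":0.05,"z":0,"rx":0,"ry":0,"rz":0}
    - {"x":0,"y":0.05,"z":0.1,"rx":0,"ry":0,"rz":0}
    - {"x":0,"y":0.05,"z":0.2,"rx":0,"ry":0,"rz":0}
    - {"x":0,"y":0.05,"z":0.3,"rx":0,"ry":0,"rz":0}
    - {"x":0,"y":0.05,"z":0.4,"rx":0,"ry":0,"rz":0}
    - {"x":0,"y":0.05,"z":0.5,"rx":0,"ry":0,"rz":0}
  claw: 36

```text
t: 5.3
tool_pos: [0.5396, 0.0733, 0.1259]
eef_rot: [-0.001, 0.748, 0.663, -0.002]
force: [0.1, 0.8, -0.9]
finger_gap: 0.409
```

```bash
python3 - <<'E'
from h import *
from workcell import bot
st=bot.state(); show(st)
E
```

```text
t 5.3 [0.5396 0.0733 0.1259] R [[0.12, 0.993, -0.004], [0.993, -0.12, -0.001], [-0.002, -0.003, -1.0]] F [ 0.1  0.8 -0.9] gap 0.409 j [-0.28  0.7   0.1   1.89 -0.12  0.56 -0.22]
```

Request:
arm_command:
  targets:
    - {"x":0,"y":0,"z":0,"rx":0,"ry":0,"rz":0}
    - {"x":0,"y":0,"z":0,"rx":0,"ry":0,"rz":0}
    - {"x":0,"y":0,"z":0,"rx":0,"ry":0,"rz":0}
    - {"x":0,"y":0,"z":0,"rx":0,"ry":0,"rz":0}
    - {"x":0,"y":0,"z":0,"rx":0,"ry":0,"rz":0}
    - {"x":0,"y":0,"z":0,"rx":0,"ry":0,"rz":0}
    - {"x":0,"y":0,"z":0,"rx":0,"ry":0,"rz":0}
    - {"x":0,"y":0,"z":0,"rx":0,"ry":0,"rz":0}
  claw: 0
  force: 20

```text
t: 6.3
tool_pos: [0.5388, 0.0733, 0.1261]
eef_rot: [-0.001, 0.748, 0.663, -0.002]
force: [-4.9, 0.0, 5.8]
finger_gap: 0.123
```

```bash
python3 - <<'E'
from h import *
from workcell import bot
import cv2
st=bot.state(); show(st)
f=bot.grab_frame("scene"); np.savez("scene3.npz",**f); p=st["tool_pos"]
for dz in (0,.02,.03,.04): print(dz,proj(f,[p+np.array([0,.009,dz])]).round(1))
cv2.imwrite("pics/tip3.png",cv2.convertScaleAbs(cv2.resize(f["image"][140:230,255:335,::-1],None,fx=8,fy=6.6,interpolation=cv2.INTER_CUBIC),alpha=2.,beta=10))
E
```

```text
t 6.3 [0.5388 0.0733 0.1261] R [[0.12, 0.993, -0.005], [0.993, -0.12, -0.001], [-0.002, -0.005, -1.0]] F [-4.9  0.   5.8] gap 0.123 j [-0.28  0.7   0.1   1.89 -0.12  0.56 -0.22]
0 [[292.5 213.1]]
0.02 [[293.3 208.8]]
0.03 [[293.7 206.5]]
0.04 [[294.2 204.2]]
```

View pics/tip3.png

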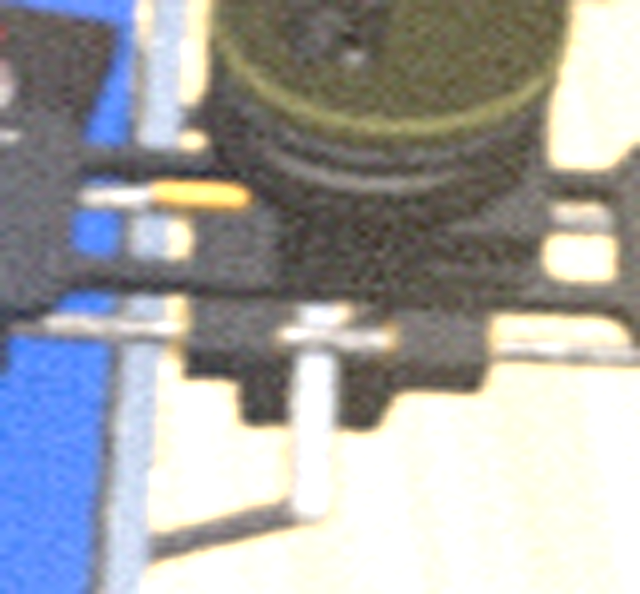

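The gripper now holds the bar: the gap is about 11 mm, and the picture shows the bar passing between the fingers at crop x≈318. The tips are at about row 204, so they sit about 38 mm above the reported z. I'll pull along the arc with little tilt and watch the force.

```bash
cat >> h.py <<'E'
def wp(th,yy,phi,s,a,off=np.zeros(3)):  # TCP = bar + s*z_tool - a*z_world
    Rt=target(v[2],phi); return handle(v,th,yy)+s*Rt.as_matrix()[:,2]-[0,0,a]+off,Rt
E
python3 - <<'E'
from h import *
from workcell import bot
st=bot.state(); show(st)
p0,_=wp(v[3],.04,0,.0325,.0195); off=np.array(st["tool_pos"])-p0; print("off",off)
for th in np.linspace(v[3],.6,9)[1:]: print(round(th,2),cmd(st,*wp(th,.04,.21*th,.0325,.0195,off)))
E
```

```text
t 6.35 [0.5388 0.0733 0.1261] R [[0.12, 0.993, -0.005], [0.993, -0.12, -0.001], [-0.002, -0.005, -1.0]] F [-4.8  1.   5.4] gap 0.124 j [-0.28  0.7   0.1   1.89 -0.12  0.56 -0.22]
off [9.24415160e-04 1.73618185e-04 5.31456695e-05]
0.11 [0.0, -0.15, 0.07, -1.55, 0.11, 0.07]
0.18 [0.0, -0.29, 0.15, -2.4, 0.11, 0.07]
0.25 [0.0, -0.43, 0.25, -3.25, 0.11, 0.08]
0.32 [0.0, -0.57, 0.35, -4.1, 0.11, 0.08]
0.39 [0.0, -0.69, 0.46, -4.94, 0.11, 0.08]
0.46 [0.0, -0.81, 0.58, -5.79, 0.11, 0.08]
0.53 [0.0, -0.92, 0.71, -6.64, 0.11, 0.08]
0.6 [0.0, -1.02, 0.85, -7.49, 0.1, 0.08]
```

Request:
arm_command:
  targets:
    - {"x":0,"y":-0.15,"z":0.07,"rx":-1.5,"ry":0,"rz":0}
    - {"x":0,"y":-0.29,"z":0.15,"rx":-2.4,"ry":0,"rz":0}
    - {"x":0,"y":-0.43,"z":0.25,"rx":-3.2,"ry":0,"rz":0}
    - {"x":0,"y":-0.57,"z":0.35,"rx":-4.1,"ry":0,"rz":0}
    - {"x":0,"y":-0.69,"z":0.46,"rx":-4.9,"ry":0,"rz":0}
    - {"x":0,"y":-0.81,"z":0.58,"rx":-5.8,"ry":0,"rz":0}
    - {"x":0,"y":-0.92,"z":0.71,"rx":-6.6,"ry":0,"rz":0}
    - {"x":0,"y":-1.02,"z":0.85,"rx":-7.5,"ry":0,"rz":0}

```text
t: 7.35
tool_pos: [0.4821, 0.0806, 0.0761]
eef_rot: [0.051, 0.747, 0.662, 0.045]
force: [2.7, -0.6, -0.3]
finger_gap: 0.121
```

```bash
python3 - <<'E'
from h import *
from workcell import bot
st=bot.state(); show(st)
off=np.array([.0009,.0002,0])
print("err",np.array(st["tool_pos"])-wp(.6,.04,.126,.0325,.0195,off)[0])
for th in np.linspace(.6,1.16,9)[1:]: print(round(th,2),cmd(st,*wp(th,.04,.21*th,.0325,.0195,off)))
f=bot.grab_frame("scene"); np.savez("scene4.npz",**f)
E
```

```text
t 7.35 [0.4821 0.0806 0.0761] R [[0.121, 0.984, 0.134], [0.993, -0.119, -0.016], [-0.0, 0.135, -0.991]] F [ 2.7 -0.6 -0.3] gap 0.121 j [-0.36  0.72  0.1   2.22 -0.14  0.08 -0.27]
err [ 0.00408919 -0.00010439  0.00054584]
0.67 [-0.01, -0.18, 0.13, -0.31, -0.0, 0.02]
0.74 [-0.01, -0.27, 0.27, -1.15, -0.0, 0.02]
0.81 [-0.01, -0.36, 0.41, -2.0, -0.0, 0.02]
0.88 [-0.01, -0.44, 0.56, -2.84, -0.0, 0.02]
0.95 [-0.01, -0.51, 0.72, -3.68, -0.0, 0.02]
1.02 [-0.01, -0.56, 0.88, -4.52, -0.0, 0.02]
1.09 [-0.01, -0.61, 1.04, -5.37, -0.0, 0.02]
1.16 [-0.01, -0.64, 1.21, -6.21, -0.0, 0.02]
```

The door is moving with low force, but joint 6 is at 0.08, near its limit of 0.04. I must reduce the tilt for the rest of the swing. First I'll check the present picture against the model.

```bash
python3 - <<'E'
from h import *
from workcell import bot
import cv2
st=bot.state()
f=np.load("scene4.npz"); im=f["image"][:,:,::-1]
r0,c0=130,240; s=6
c=cv2.convertScaleAbs(cv2.resize(im[r0:r0+95,c0:c0+110],None,fx=s,fy=s,interpolation=cv2.INTER_CUBIC),alpha=2,beta=10)
for th,col in ((.5,(0,0,255)),(.6,(0,200,0)),(.7,(255,0,0))):
    for y in (.085,-.085):
        p=(proj(f,[handle(v,th,y)])[0]-[c0,r0]+.5)*s-.5; cv2.circle(c,tuple(int(x) for x in p),4,col,-1)
q=q2R(st["eef_rot"]).as_matrix()
for k in (0,.02,.04): p=(proj(f,[st["tool_pos"]-k*q[:,2]])[0]-[c0,r0]+.5)*s-.5; cv2.drawMarker(c,tuple(int(x) for x in p),(255,0,255),0,10,2)
cv2.imwrite("pics/m4.png",c)
for th in np.linspace(.6,1.16,9)[1:]:
    phi=.126-.226*(th-.6)/.5; print(round(th,2),cmd(st,*wp(th,.04,max(phi,-.12),.0325,.0195,np.array([.0009,.0002,0]))))
E
```

```text
0.67 [-0.01, -0.18, 0.12, 2.29, 0.02, 0.06]
0.74 [-0.01, -0.31, 0.25, 4.1, 0.02, 0.06]
0.81 [-0.01, -0.42, 0.4, 5.92, 0.02, 0.06]
0.88 [-0.01, -0.52, 0.54, 7.73, 0.03, 0.06]
0.95 [-0.01, -0.61, 0.7, 9.54, 0.03, 0.06]
1.02 [-0.01, -0.7, 0.86, 11.35, 0.03, 0.06]
1.09 [-0.01, -0.76, 1.02, 13.17, 0.03, 0.06]
1.16 [-0.01, -0.82, 1.18, 14.57, 0.03, 0.06]
```

View pics/m4.png

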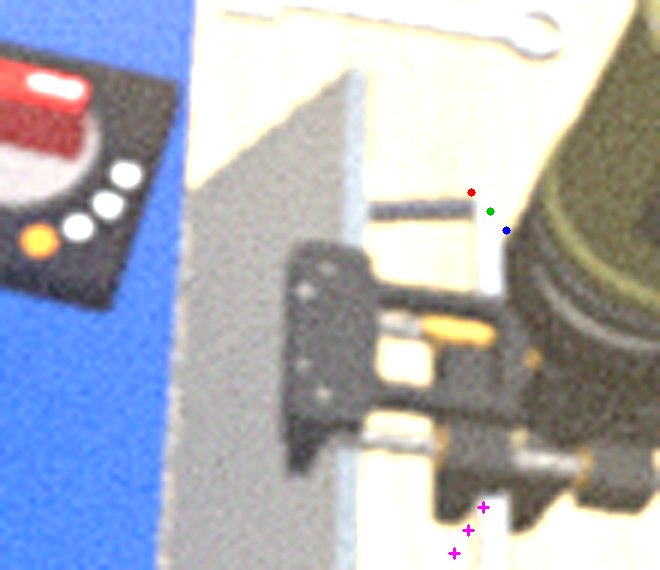

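The picture confirms the door is at about 0.58 rad (bar end near (485,205), by the green dot). The finger pair ends about 37 mm behind the reported TCP along the tool axis, so the offset is along the tool. I'll use that model from here.

```bash
python3 - <<'E'
from h import *
from workcell import bot
st=bot.state(); show(st)
o=np.array([.0009,.0002,0])
for th in (.55,.58,.6): print(th,np.array(st["tool_pos"])-wp(th,.04,.135,.052,0,o)[0])
for th in np.linspace(.58,1.16,9)[1:]:
    phi=.13-.25*(th-.58)/.5; print(round(th,2),cmd(st,*wp(th,.04,max(phi,-.12),.052,0,o)))
E
```

```text
t 7.4 [0.4812 0.0808 0.0752] R [[0.12, 0.984, 0.133], [0.993, -0.119, -0.017], [-0.001, 0.134, -0.991]] F [ 4.6 -1.4 -6.8] gap 0.119 j [-0.36  0.72  0.1   2.23 -0.14  0.07 -0.27]
0.55 [-0.0041989   0.00094769 -0.00648505]
0.58 [-0.001475    0.00061575 -0.00296955]
0.6 [ 0.00028224  0.00040161 -0.00058084]
0.65 [-0.01, -0.13, 0.09, 2.33, 0.02, 0.06]
0.72 [-0.01, -0.27, 0.22, 4.4, 0.02, 0.06]
0.8 [-0.01, -0.4, 0.37, 6.48, 0.02, 0.06]
0.87 [-0.01, -0.52, 0.52, 8.56, 0.03, 0.06]
0.94 [-0.01, -0.63, 0.68, 10.63, 0.03, 0.06]
1.01 [-0.01, -0.73, 0.84, 12.71, 0.03, 0.06]
1.09 [-0.01, -0.81, 1.0, 14.57, 0.03, 0.06]
1.16 [-0.01, -0.86, 1.18, 14.57, 0.03, 0.06]
```

Request:
arm_command:
  targets:
    - {"x":0,"y":-0.13,"z":0.09,"rx":3,"ry":0,"rz":0}
    - {"x":0,"y":-0.28,"z":0.22,"rx":5.5,"ry":0,"rz":0}
    - {"x":0,"y":-0.41,"z":0.37,"rx":7.5,"ry":0,"rz":0}
    - {"x":0,"y":-0.53,"z":0.52,"rx":9.5,"ry":0,"rz":0}
    - {"x":0,"y":-0.64,"z":0.68,"rx":11.5,"ry":0,"rz":0}
    - {"x":0,"y":-0.74,"z":0.84,"rx":13,"ry":0,"rz":0}
    - {"x":0,"y":-0.81,"z":1.0,"rx":14.5,"ry":0,"rz":0}
    - {"x":0,"y":-0.86,"z":1.18,"rx":14.5,"ry":0,"rz":0}

```text
t: 8.4
tool_pos: [0.4388, 0.086, -0.0028]
eef_rot: [-0.045, 0.747, 0.662, -0.041]
force: [-4.3, 3.3, 1.2]
finger_gap: 0.112
```

```bash
python3 - <<'E'
from h import *
from workcell import bot
st=bot.state(); show(st)
o=np.array([.0009,.0002,0]); q=q2R(st["eef_rot"]).as_matrix()
b=np.array(st["tool_pos"])-.052*q[:,2]-o; print("bar est",b,handle(v,1.1,.04),handle(v,1.16,.04))
d=Rz(-v[2])@(b-[v[0],v[1],.04]); print("radius",np.hypot(d[0],d[2]),"theta",np.arctan2(-d[0],d[2])-np.arctan2(.05,.14))
print(cmd(st,*wp(1.2,.04,-.12,.052,0,o)))
E
```

```text
t 8.4 [ 0.4388  0.086  -0.0028] R [[0.12, 0.985, -0.121], [0.993, -0.119, 0.014], [-0.0, -0.121, -0.993]] F [-4.3  3.3  1.2] gap 0.112 j [-0.25  0.9  -0.01  2.11 -0.15  0.25 -0.23]
bar est [0.44413963 0.08509234 0.04883504] [0.44615089 0.08431434 0.05894309] [0.44528671 0.08441965 0.05006738]
radius 0.14980020462814825 theta 1.1687593317262936
[-0.01, 0.03, 0.08, -0.1, 0.03, 0.07]
```

Request:
arm_command:
  targets:
    - {"x":0,"y":0.02,"z":0.08,"rx":0,"ry":0,"rz":0}
    - {"x":0,"y":0.04,"z":0.14,"rx":0,"ry":0,"rz":0}
    - {"x":0,"y":0.04,"z":0.18,"rx":0,"ry":0,"rz":0}
    - {"x":0,"y":0.04,"z":0.18,"rx":0,"ry":0,"rz":0}
    - {"x":0,"y":0.04,"z":0.18,"rx":0,"ry":0,"rz":0}
    - {"x":0,"y":0.04,"z":0.18,"rx":0,"ry":0,"rz":0}
    - {"x":0,"y":0.04,"z":0.18,"rx":0,"ry":0,"rz":0}
    - {"x":0,"y":0.04,"z":0.18,"rx":0,"ry":0,"rz":0}

```text
t: 9.4
tool_pos: [0.4378, 0.0861, -0.0143]
eef_rot: [-0.047, 0.747, 0.662, -0.042]
force: [-4.8, 3.3, -4.3]
finger_gap: 0.108
```

```bash
python3 - <<'E'
from h import *
from workcell import bot
import cv2
st=bot.state(); show(st)
o=np.array([.0009,.0002,0]); q=q2R(st["eef_rot"]).as_matrix()
f=bot.grab_frame("scene"); im=f["image"][:,:,::-1]
r0,c0=120,235; s=6
c=cv2.convertScaleAbs(cv2.resize(im[r0:r0+100,c0:c0+125],None,fx=s,fy=s,interpolation=cv2.INTER_CUBIC),alpha=2,beta=10)
for th,col in ((1.0,(0,0,255)),(1.1,(0,200,0)),(1.2,(255,0,0))):
    for y in (.085,-.085):
        p=(proj(f,[handle(v,th,y)])[0]-[c0,r0]+.5)*s-.5; cv2.circle(c,tuple(int(x) for x in p),4,col,-1)
cv2.imwrite("pics/m5.png",c)
for th in np.linspace(1.2,.62,9)[1:]:
    phi=.13-.25*(th-.58)/.5; print(round(th,2),cmd(st,*wp(th,.04,max(phi,-.12),.052,0,o)))
E
```

```text
t 9.4 [ 0.4378  0.0861 -0.0143] R [[0.119, 0.985, -0.125], [0.993, -0.118, 0.014], [-0.001, -0.125, -0.992]] F [-4.8  3.3 -4.3] gap 0.108 j [-0.25  0.92 -0.01  2.11 -0.15  0.23 -0.23]
1.13 [-0.01, 0.01, -0.3, -0.33, 0.07, 0.11]
1.06 [-0.01, 0.02, -0.48, -1.04, 0.07, 0.11]
0.98 [-0.01, 0.07, -0.66, -3.12, 0.07, 0.11]
0.91 [-0.01, 0.13, -0.84, -5.2, 0.07, 0.11]
0.84 [-0.01, 0.2, -1.01, -7.28, 0.07, 0.12]
0.76 [-0.01, 0.28, -1.19, -9.35, 0.06, 0.12]
0.69 [-0.01, 0.38, -1.36, -11.43, 0.06, 0.12]
0.62 [-0.01, 0.49, -1.53, -13.51, 0.06, 0.12]
```

View pics/m5.png

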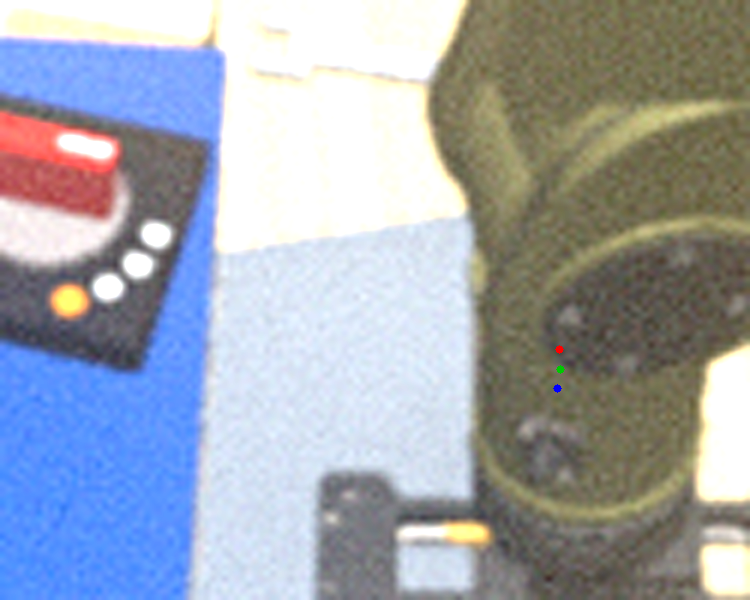

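```bash
python3 - <<'E'
from h import *
f=np.load("scene4.npz"); D=Rz(v[2])
for th in (.9,1.0,1.1,1.2):
    L=[]
    for xx,z in ((0,.0),(0,.05),(0,.115),(-.012,.115)):
        d=np.array([xx*np.cos(th)-z*np.sin(th),-.15,.04+z*np.cos(th)+xx*np.sin(th)]); L.append(((proj(f,[D@d+[v[0],v[1],0]])[0]-[235,120]+.5)*6-.5).round().tolist())
    print(th,L)
E
```

```text
0.9 [[217.0, 248.0], [310.0, 212.0], [439.0, 161.0], [454.0, 176.0]]
1.0 [[217.0, 248.0], [316.0, 218.0], [453.0, 176.0], [465.0, 192.0]]
1.1 [[217.0, 248.0], [321.0, 224.0], [463.0, 192.0], [473.0, 208.0]]
1.2 [[217.0, 248.0], [325.0, 231.0], [471.0, 207.0], [477.0, 223.0]]
```

The visible panel edge runs from (220,252) to (468,214), which matches the 1.2 rad prediction, so the door is fully down. Next I'll swing it shut.

```bash
python3 - <<'E'
from h import *
from workcell import bot
st=bot.state()
o=np.array([.0009,.0002,0])
for th in np.linspace(1.2,.56,9)[1:]:
    print(round(th,2),cmd(st,*wp(th,.04,-.12*(th-.56)/.64,.056,0,o)))
E
```

```text
1.12 [-0.01, 0.02, -0.25, -1.19, 0.07, 0.11]
1.04 [-0.01, 0.04, -0.45, -2.05, 0.07, 0.11]
0.96 [-0.01, 0.07, -0.64, -2.9, 0.07, 0.11]
0.88 [-0.01, 0.12, -0.84, -3.76, 0.07, 0.11]
0.8 [-0.01, 0.19, -1.03, -4.62, 0.07, 0.11]
0.72 [-0.01, 0.27, -1.22, -5.48, 0.07, 0.11]
0.64 [-0.01, 0.37, -1.4, -6.34, 0.07, 0.11]
0.56 [-0.01, 0.47, -1.58, -7.2, 0.07, 0.11]
```

Request:
arm_command:
  targets:
    - {"x":0,"y":0.02,"z":-0.25,"rx":-1.2,"ry":0,"rz":0}
    - {"x":0,"y":0.04,"z":-0.45,"rx":-2,"ry":0,"rz":0}
    - {"x":0,"y":0.07,"z":-0.64,"rx":-2.9,"ry":0,"rz":0}
    - {"x":0,"y":0.12,"z":-0.84,"rx":-3.8,"ry":0,"rz":0}
    - {"x":0,"y":0.19,"z":-1.03,"rx":-4.6,"ry":0,"rz":0}
    - {"x":0,"y":0.27,"z":-1.22,"rx":-5.5,"ry":0,"rz":0}
    - {"x":0,"y":0.37,"z":-1.4,"rx":-6.3,"ry":0,"rz":0}
    - {"x":0,"y":0.47,"z":-1.58,"rx":-7.2,"ry":0,"rz":0}

```text
t: 10.45
tool_pos: [0.4835, 0.0805, 0.0772]
eef_rot: [0.004, 0.749, 0.663, 0.004]
force: [12.6, -3.7, -16.6]
finger_gap: 0.098
```

```bash
python3 - <<'E'
from h import *
from workcell import bot
st=bot.state(); show(st)
o=np.array([.0009,.0002,0])
for th in np.linspace(.56,-.04,9)[1:]:
    print(round(th,2),cmd(st,*wp(th,.04,0,.056,0,o)))
E
```

```text
t 10.45 [0.4835 0.0805 0.0772] R [[0.121, 0.993, 0.011], [0.993, -0.121, -0.001], [-0.0, 0.011, -1.0]] F [ 12.6  -3.7 -16.6] gap 0.098 j [-0.3   0.73  0.07  2.09 -0.13  0.31 -0.25]
0.49 [-0.01, 0.02, -0.12, 0.65, 0.0, 0.0]
0.41 [-0.01, 0.16, -0.25, 0.65, 0.0, 0.0]
0.34 [-0.01, 0.3, -0.37, 0.65, 0.0, 0.0]
0.26 [-0.01, 0.45, -0.48, 0.65, 0.0, 0.0]
0.18 [-0.01, 0.61, -0.58, 0.65, 0.0, 0.0]
0.11 [-0.01, 0.77, -0.67, 0.65, 0.0, 0.0]
0.03 [-0.01, 0.94, -0.74, 0.65, 0.0, 0.0]
-0.04 [-0.01, 1.12, -0.8, 0.65, 0.0, 0.0]
```

Request:
arm_command:
  targets:
    - {"x":0,"y":0.04,"z":0.02,"rx":0,"ry":0,"rz":0}
    - {"x":0,"y":0.16,"z":-0.1,"rx":0,"ry":0,"rz":0}
    - {"x":0,"y":0.3,"z":-0.24,"rx":0,"ry":0,"rz":0}
    - {"x":0,"y":0.45,"z":-0.36,"rx":0,"ry":0,"rz":0}
    - {"x":0,"y":0.61,"z":-0.46,"rx":0,"ry":0,"rz":0}
    - {"x":0,"y":0.77,"z":-0.55,"rx":0,"ry":0,"rz":0}
    - {"x":0,"y":0.94,"z":-0.63,"rx":0,"ry":0,"rz":0}
    - {"x":0,"y":1.12,"z":-0.69,"rx":0,"ry":0,"rz":0}

```text
t: 11.45
tool_pos: [0.5429, 0.0727, 0.1176]
eef_rot: [-0.001, 0.748, 0.663, -0.002]
force: [-22.3, 3.8, -11.9]
finger_gap: 0.092
```

```bash
python3 - <<'E'
from h import *
from workcell import bot
import cv2
st=bot.state(); show(st)
f=bot.grab_frame("scene"); im=f["image"][:,:,::-1]
r0,c0=130,235; s=6
c=cv2.convertScaleAbs(cv2.resize(im[r0:r0+100,c0:c0+125],None,fx=s,fy=s,interpolation=cv2.INTER_CUBIC),alpha=2,beta=10)
for th,col in ((0,(0,0,255)),(.1,(0,200,0)),(.2,(255,0,0))):
    for y in (.085,-.085):
        p=(proj(f,[handle(v,th,y)])[0]-[c0,r0]+.5)*s-.5; cv2.circle(c,tuple(int(x) for x in p),4,col,-1)
cv2.imwrite("pics/m6.png",c)
E
```

```text
t 11.45 [0.5429 0.0727 0.1176] R [[0.12, 0.993, -0.004], [0.993, -0.12, -0.002], [-0.002, -0.004, -1.0]] F [-22.3   3.8 -11.9] gap 0.092 j [-0.27  0.71  0.09  1.89 -0.11  0.55 -0.23]
```

View pics/m6.png

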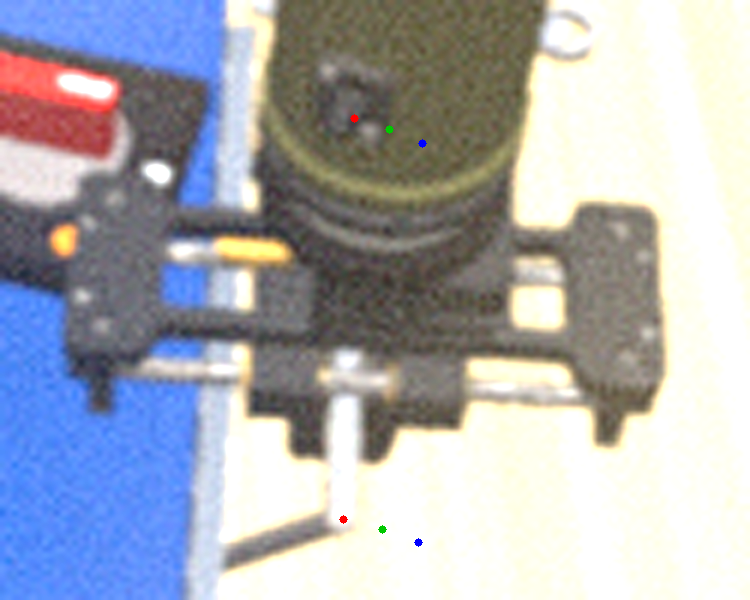

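The bar end at (343,522) sits on the 0 rad dot, and the tool feels 22 N against it, so the door is shut. I'll release it and lift straight up.

Request:
arm_command:
  targets:
    - {"x":0,"y":-0.05,"z":0,"rx":0,"ry":0,"rz":0}
    - {"x":0,"y":-0.05,"z":0,"rx":0,"ry":0,"rz":0}
    - {"x":0,"y":-0.05,"z":0,"rx":0,"ry":0,"rz":0}
    - {"x":0,"y":-0.05,"z":0,"rx":0,"ry":0,"rz":0}
    - {"x":0,"y":-0.05,"z":-0.4,"rx":0,"ry":0,"rz":0}
    - {"x":0,"y":-0.05,"z":-1.0,"rx":0,"ry":0,"rz":0}
    - {"x":0,"y":-0.05,"z":-1.6,"rx":0,"ry":0,"rz":0}
    - {"x":0,"y":-0.05,"z":-2.2,"rx":0,"ry":0,"rz":0}
  claw: 36

```text
t: 12.5
tool_pos: [0.5408, 0.0733, 0.251]
eef_rot: [-0.001, 0.748, 0.663, -0.002]
force: [0.3, -0.2, -0.0]
finger_gap: 0.403
```

```bash
python3 - <<'E'
from h import *
from workcell import bot
st=bot.state(); show(st)
Rt=target(v[6]+np.pi/2)
print(cmd(st,[v[4],v[5],.245],Rt))
E
```

```text
t 12.5 [0.5408 0.0733 0.251 ] R [[0.12, 0.993, -0.004], [0.993, -0.12, -0.002], [-0.002, -0.004, -1.0]] F [ 0.3 -0.2 -0. ] gap 0.403 j [-0.3   0.53  0.13  1.75 -0.08  0.87 -0.25]
[-1.62, 1.93, 0.1, -0.28, -0.05, -78.31]
```

Request:
arm_command:
  targets:
    - {"x":-0.2,"y":0.25,"z":0,"rx":0,"ry":0,"rz":-10}
    - {"x":-0.4,"y":0.5,"z":0,"rx":0,"ry":0,"rz":-20}
    - {"x":-0.6,"y":0.75,"z":0,"rx":0,"ry":0,"rz":-30}
    - {"x":-0.8,"y":1.0,"z":0,"rx":0,"ry":0,"rz":-40}
    - {"x":-1.0,"y":1.25,"z":0,"rx":0,"ry":0,"rz":-50}
    - {"x":-1.2,"y":1.5,"z":0,"rx":0,"ry":0,"rz":-60}
    - {"x":-1.4,"y":1.7,"z":0,"rx":0,"ry":0,"rz":-70}
    - {"x":-1.62,"y":1.93,"z":0.1,"rx":0,"ry":0,"rz":-78.3}
  claw: 60

```text
t: 13.5
tool_pos: [0.645, -0.0377, 0.2452]
eef_rot: [-0.001, 0.159, 0.987, -0.001]
force: [-0.3, -0.1, 0.2]
finger_gap: 0.677
```

```bash
python3 - <<'E'
from h import *
from workcell import bot
import cv2
st=bot.state(); show(st)
print(cmd(st,[v[4],v[5],.175],target(v[6]+np.pi/2)))
L=[]
q=q2R(st["eef_rot"]).as_matrix(); tip=np.array(st["tool_pos"])-.038*q[:,2]
for n,r0,c0 in (("scene",105,190),("top",130,205)):
    f=bot.grab_frame(n); np.savez(n+"5.npz",**f)
    c=cv2.convertScaleAbs(cv2.resize(f["image"][r0:r0+130,c0:c0+130,::-1],None,fx=3.07,fy=4.6,interpolation=cv2.INTER_CUBIC),alpha=1.7,beta=10)
    for P,col in ((handle(v,0,.085),(0,0,255)),(handle(v,0,-.085),(0,0,255)),(tip+.031*q[:,1],(255,0,255)),(tip-.031*q[:,1],(255,0,255)),([v[4],v[5],.2275],(0,255,255))):
        p=(proj(f,[P])[0]-[c0,r0]+.5)*[3.07,4.6]-.5; cv2.circle(c,tuple(int(x) for x in p),4,col,-1)
    L.append(c)
cv2.imwrite("pics/m7.png",np.hstack(L))
E
```

```text
t 13.5 [ 0.645  -0.0377  0.2452] R [[-0.949, 0.315, -0.002], [0.315, 0.949, -0.002], [0.002, -0.002, -1.0]] F [-0.3 -0.1  0.2] gap 0.677 j [ 0.13  0.68 -0.26  1.44  0.19  1.05  1.07]
[0.02, 0.0, 1.17, -0.14, -0.1, 0.26]
```

View pics/m7.png

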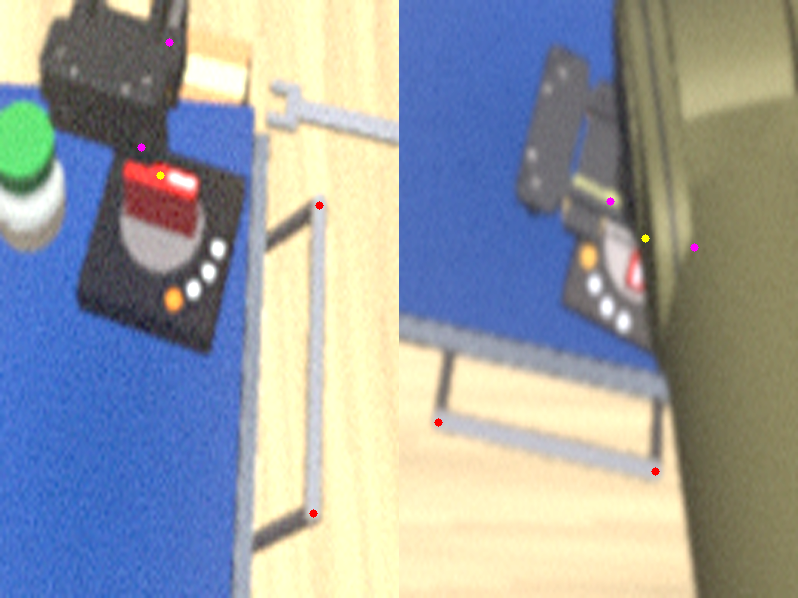

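The door bar ends lie on the shut dots, the dial is still at rest, and the +y fingertip is where predicted at about (145,148). I'll descend with about 17 mm overlap on the wing, which also keeps the gripper body above the jar.

Request:
arm_command:
  targets:
    - {"x":0.02,"y":0,"z":0.25,"rx":0,"ry":0,"rz":0}
    - {"x":0.02,"y":0,"z":0.5,"rx":0,"ry":0,"rz":0}
    - {"x":0.02,"y":0,"z":0.75,"rx":0,"ry":0,"rz":0}
    - {"x":0.02,"y":0,"z":0.95,"rx":0,"ry":0,"rz":0}
    - {"x":0.02,"y":0,"z":1.1,"rx":0,"ry":0,"rz":0}
    - {"x":0.02,"y":0,"z":1.22,"rx":0,"ry":0,"rz":0}
    - {"x":0.02,"y":0,"z":1.22,"rx":0,"ry":0,"rz":0}
    - {"x":0.02,"y":0,"z":1.22,"rx":0,"ry":0,"rz":0}
  claw: 50

```text
t: 14.6
tool_pos: [0.6435, -0.0401, 0.1711]
eef_rot: [-0.001, 0.164, 0.987, -0.002]
force: [0.9, -0.5, -0.7]
finger_gap: 0.565
```

Request:
arm_command:
  targets:
    - {"x":0,"y":0,"z":0,"rx":0,"ry":0,"rz":0}
    - {"x":0,"y":0,"z":0,"rx":0,"ry":0,"rz":0}
    - {"x":0,"y":0,"z":0,"rx":0,"ry":0,"rz":0}
    - {"x":0,"y":0,"z":0,"rx":0,"ry":0,"rz":0}
    - {"x":0,"y":0,"z":0,"rx":0,"ry":0,"rz":0}
    - {"x":0,"y":0,"z":0,"rx":0,"ry":0,"rz":0}
    - {"x":0,"y":0,"z":0,"rx":0,"ry":0,"rz":0}
    - {"x":0,"y":0,"z":0,"rx":0,"ry":0,"rz":0}
  claw: 0
  force: 20

```text
t: 15.6
tool_pos: [0.6445, -0.0375, 0.1712]
eef_rot: [-0.001, 0.163, 0.987, -0.0]
force: [2.8, 5.4, -2.1]
finger_gap: 0.161
```

```bash
python3 - <<'E'
from h import *
from workcell import bot
st=bot.state(); show(st); q=q2R(st["eef_rot"]).as_matrix()
print("tool F",q.T@np.array(st["force"]),"T",st["ft_torque"],"yaw err deg",np.degrees(np.arctan2(q[1,1],q[0,1])-v[6]-np.pi/2))
np.savez("scene6.npz",**bot.grab_frame("scene"))
E
```

```text
t 15.6 [ 0.6445 -0.0375  0.1712] R [[-0.947, 0.321, -0.002], [0.321, 0.947, 0.0], [0.001, -0.0, -1.0]] F [ 2.8  5.4 -2.1] gap 0.161 j [ 0.12  0.76 -0.25  1.53  0.22  0.89  1.04]
tool F [-0.94803196  6.03765559  2.14189545] T [ 1.02558717 -0.47488137 -0.00375781] yaw err deg -0.12510731145333182
```

The wing is gripped: the gap of 14.2 mm matches its 14 mm thickness, yaw error is about 0.1°, and side force is low. Next is the 62° clockwise turn.

Request:
arm_command:
  targets:
    - {"x":0,"y":0,"z":0,"rx":0,"ry":0,"rz":0}
    - {"x":0,"y":0,"z":0,"rx":0,"ry":0,"rz":6}
    - {"x":0,"y":0,"z":0,"rx":0,"ry":0,"rz":14}
    - {"x":0,"y":0,"z":0,"rx":0,"ry":0,"rz":22}
    - {"x":0,"y":0,"z":0,"rx":0,"ry":0,"rz":31}
    - {"x":0,"y":0,"z":0,"rx":0,"ry":0,"rz":40}
    - {"x":0,"y":0,"z":0,"rx":0,"ry":0,"rz":48}
    - {"x":0,"y":0,"z":0,"rx":0,"ry":0,"rz":55}
  force: 40

```text
t: 16.65
tool_pos: [0.6434, -0.0385, 0.1712]
eef_rot: [-0.001, 0.602, 0.799, -0.002]
force: [-1.3, 0.3, 0.6]
finger_gap: 0.157
```

```bash
python3 - <<'E'
from h import *
from workcell import bot
st=bot.state(); show(st); q=q2R(st["eef_rot"]).as_matrix()
yaw=np.arctan2(q[1,1],q[0,1]); print("tool F",q.T@np.array(st["force"]),"T",st["ft_torque"],"turned rad",v[6]+np.pi/2-yaw)
print(cmd(st,[.6444,-.0375,.1712],target(v[6]+np.pi/2-1.085)))
E
```

```text
t 16.65 [ 0.6434 -0.0385  0.1712] R [[-0.276, 0.961, -0.004], [0.961, 0.276, -0.001], [-0.0, -0.004, -1.0]] F [-1.3  0.3  0.6] gap 0.157 j [-0.03  0.75  0.03  1.54 -0.02  0.86  0.29]
tool F [ 0.59606924 -1.14418661 -0.63047944] T [0.06966318 0.2358933  0.12381812] turned rad 0.9666812610484791
[0.01, 0.02, 0.0, -0.23, 0.02, 6.78]
```

Request:
arm_command:
  targets:
    - {"x":0,"y":0,"z":0,"rx":0,"ry":0,"rz":2}
    - {"x":0,"y":0,"z":0,"rx":0,"ry":0,"rz":4}
    - {"x":0,"y":0,"z":0,"rx":0,"ry":0,"rz":6}
    - {"x":0,"y":0,"z":0,"rx":0,"ry":0,"rz":6.8}
    - {"x":0,"y":0,"z":0,"rx":0,"ry":0,"rz":6.8}
    - {"x":0,"y":0,"z":0,"rx":0,"ry":0,"rz":6.8}
    - {"x":0,"y":0,"z":0,"rx":0,"ry":0,"rz":6.8}
    - {"x":0,"y":0,"z":0,"rx":0,"ry":0,"rz":6.8}

```text
t: 17.65
tool_pos: [0.6431, -0.0386, 0.1712]
eef_rot: [-0.001, 0.648, 0.762, -0.002]
force: [-0.6, 1.0, 0.6]
finger_gap: 0.154
```

```bash
python3 - <<'E'
from h import *
from workcell import bot
import cv2
st=bot.state(); show(st); q=q2R(st["eef_rot"]).as_matrix()
yaw=np.arctan2(q[1,1],q[0,1]); print("T",np.round(st["ft_torque"],3),"turned rad",v[6]+np.pi/2-yaw)
f=bot.grab_frame("scene"); A=np.load("scene5.npz")
# reds & white pointer in wing area
im=f["image"].astype(int); m=(im[...,0]>2*im[...,1])&(im[...,0]>60); m[:100]=0;m[200:]=0
ys,xs=np.nonzero(m); print("red px",len(xs), (xs.min(),xs.max(),ys.min(),ys.max()) if len(xs) else "")
c=np.array([v[4],v[5],.2275])
for k in (0,.95,1.08,1.21): print(k,proj(f,[c+Rz(v[6]-k)@[-.022,0,0],c+Rz(v[6]-k)@[.026,0,0]]).round(1).tolist())
# door / jar / wrench change between pre-turn and now (robot masks some)
for n,(r0,r1,c0,c1) in {"handle":(145,225,268,305),"jar":(120,165,180,215),"wrench":(118,145,275,340),"can":(265,330,210,260),"carton":(105,130,230,275)}.items():
    for F,l in ((A,"pre"),(np.load("scene0.npz"),"start")): print(n,l,round(float(np.abs(cv2.GaussianBlur(F["image"],(5,5),0)[r0:r1,c0:c1].astype(int)-cv2.GaussianBlur(f["image"],(5,5),0)[r0:r1,c0:c1]).mean()),1))
E
```

```text
t 17.65 [ 0.6431 -0.0386  0.1712] R [[-0.16, 0.987, -0.004], [0.987, 0.16, -0.001], [-0.001, -0.004, -1.0]] F [-0.6  1.   0.6] gap 0.154 j [-0.05  0.75  0.06  1.54 -0.05  0.86  0.2 ]
T [0.319 0.288 0.117] turned rad 1.08526701922643
red px 151 (np.int64(238), np.int64(247), np.int64(135), np.int64(160))
0 [[251.9, 145.0], [230.3, 140.1]]
0.95 [[245.3, 150.6], [238.1, 133.8]]
1.08 [[243.9, 150.9], [239.7, 133.5]]
1.21 [[242.6, 151.0], [241.2, 133.3]]
handle pre 2.2
handle start 15.3
jar pre 10.4
jar start 12.7
wrench pre 10.0
wrench start 13.9
can pre 2.5
can start 7.1
carton pre 50.6
carton start 82.3
```

```bash
python3 - <<'E'
from h import *
from workcell import bot
import cv2
f=bot.grab_frame("scene")
for n,F in (("start",np.load("scene0.npz")),("pre",np.load("scene5.npz")),("now",f)):
    im=F["image"].astype(int); g=(im[...,1]>1.5*im[...,0])&(im[...,1]>1.5*im[...,2])&(im[...,1]>50)
    ys,xs=np.nonzero(g); w=im[105:165,220:265]; b=(w[...,0]>130)&(w[...,0]>1.8*w[...,1]); by,bx=np.nonzero(b)
    print(n,"green",len(xs),xs.mean().round(1),ys.mean().round(1),"bright red",len(bx),(bx.mean()+220).round(1),(by.mean()+105).round(1), np.round(np.polyfit(by,bx,1)[0],3) if len(bx)>5 else "", "bbox",(bx.min()+220,bx.max()+220,by.min()+105,by.max()+105) if len(bx) else "")
E
```

```text
start green 280 196.6 135.9 bright red 80 239.8 142.7 1.976 bbox (np.int64(231), np.int64(252), np.int64(139), np.int64(147))
pre green 286 196.6 136.0 bright red 69 241.1 143.4 2.241 bbox (np.int64(231), np.int64(253), np.int64(141), np.int64(147))
now green 134 192.3 137.7 bright red 76 241.9 142.6 0.175 bbox (np.int64(239), np.int64(246), np.int64(135), np.int64(152))
```

```bash
python3 - <<'E'
from h import *
from workcell import bot
f=bot.grab_frame("scene"); R_=[]
for F in (np.load("scene5.npz"),f):
    im=F["image"].astype(int); g=(im[...,1]>1.5*im[...,0])&(im[...,1]>1.5*im[...,2])&(im[...,1]>50)
    ys,xs=np.nonzero(g); R_.append((int(xs.min()),int(ys.min()),int(ys.max()))); print(R_[-1])
st=bot.state(); print(np.round(st["force"],1),np.round(st["ft_torque"],3),np.abs(st["joint_velocities"]).max())
if abs(R_[0][0]-R_[1][0])<=1: print(bot.hand_in())
E
```

```text
(187, 128, 146)
(187, 129, 145)
[-1.3  1.5  1.8] [0.229 0.293 0.117] 0.0014003918762729814
the job is handed in; nothing more can be done
None
```

I pulled the door all the way down, pushed it fully shut and turned the dial to the third click. I then handed the job in at about 18 s, with the gripper still holding the dial. The hand-in gives no verdict, so the checks below are my own.

**Door:** In the camera image the panel edge matched 1.2 rad when down. When shut, the handle ends sat on the 0 rad positions, with 22 N felt against the stop. The handle looked unchanged after the dial turn.

**Dial:** The gripper turned 1.085 rad with the wing gripped at about 14 mm. A steady 0.12 N m return torque showed it was held. A rough read of the wing's top edge in the image gave about 1.13 rad; both are within 0.95–1.21.

**Bystanders:**
- **Jar:** the part of the lid still in view is in the same place to within a pixel, but about half of it is hidden by the gripper.
- **Can, wrench and carton:** I did not locate these again at the end. The can's image differed little. The wrench's image changed slightly and the arm hides the carton, so neither is confirmed.

**What disagreed:** The real fingertips sit about 38 mm short of the reported TCP along the tool axis. My first pinch therefore closed above the handle without touching it, so I corrected for the offset and gripped again. Joint 6 also came close to its lower limit (0.07 against 0.04) while lowering the door, so I finished that swing with less tilt.

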